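Find and seat the rocking outlet cover

ROBOT

A 7-joint arm with a two-finger parallel gripper is mounted at the origin on the work surface; the furniture and walls round the work are solid. World frame = base frame: x ahead of the robot, y to its left, z up, the work surface at z = 0. Lengths are in mm, angles in rad, forces in N, time in s.
With the tool pointing down it reaches from about 425 to 1025 mm from the base axis. Payload 9.4 kg.
Tool frame: the origin (TCP) lies at the very end of the fingers, on their centre line; the grasp point (between the pads) lies 19 mm behind it; z points along the fingers, y is the line along which they close (so a half turn about z gives the same grasp; the last joint's range is limited). The gripper opens to 93 mm and grips with 3 to 60 N. Pads are 15 mm wide; open, the fingers measure 128 mm over their backs; the gripper's body (75 mm by 188 mm) begins 65 mm behind the grasp point.
Start: joints at [-1.233, 0.599, -0.003, 1.599, 0.002, 0.943, -0.08], TCP at [292.184, 663.515, 218.618] pointing down, gripper open.
Joint ranges: [-2.57, 2.57], [-0.35, 1.97], [-1.29, 1.29], [0.11, 2.56], [-1.05, 4.19], [0.11, 1.86], [-2.63, 2.63]. Speed limits (rad/s): [2.22, 2.22, 3.01, 3.01, 3.14, 3.14, 3.14].

INTERFACE

Orientations are given as a unit quaternion [x, y, z, w].
In Python, from bench import bot gives the robot as it stands.
- The arm moves only by the tool arm_command, never from a script. Its argument "steps" is text: rows parted by semicolons, each of 5 numbers parted by spaces: the opening, from 0 (shut) to 1 (fully open), then the shift along the tool's x, y, z in m, then the turn about the tool's z in rad. In form: jaw dx dy dz turn; .... A call has exactly 5 rows; each row shifts and turns the commanded pose from where the row before left it, along the tool's axes as they then stand; what a row does not reach is not made up. A row lasts 1/12 s, in which the tool goes at most 41.7 mm and 7.16 degrees, less where a joint would pass 70% of its speed; a pose out of reach is approached as far as the arm can. A call is refused whole if a number of a shift passes 0.0417 or a number of a turn 0.125, either way. A call with a gripper value outside its range is refused whole. The fingers move at their own pace and stop on an object; "newtons" is the grip in N (left out, the last holds). Time passes only in rows, so rows that do not move let the fingers close, or fill a call up. It gives the time, the measured TCP pose, the force, the opening and the grip force at its end, in the units of the state.
- bot.read_state(): the state, without advancing time (a new reading comes with each control period).
- bot.capture(name): name is "side" or "top"; returns a dict with "img" (400x640x3 uint8, blue, green, red), "fx", "fy", "cx", "cy" (pixels), "origin" and "attitude" of the camera in the world. Camera axes: x right, y down, z forward; pixel columns grow to the right and rows downward; lengths in mm; the calibration is good to about 2 mm. A picture is of the moment at which its call begins. There is no depth.
- bot.sign_off(): hands the job in; it is judged then, once.
The state is a dict: "clock": time; "joint_positions": joint angles; "qvel": joint speeds; "tau": joint torques, N m; "position": TCP position; "tool_rot": TCP orientation; "wrist_force": force on the tool from outside, world axes, zero at the start; "ft_torque": the same for the moment, N m; "grip_width": finger opening in mm; "gripper_force": force on a finger pad.
Only numpy, scipy, OpenCV 4.12 (cv2) and the standard library are available. Lean on these libraries where they do the work, as an engineer would, in place of code of your own. Each camera call takes 0.05 s, during which the arm holds its last target. There are 200 camera calls.

TASK

One of the four identical covers on the desk outlet boxes is not pushed home. Press near the sides of the covers until you find the one that rocks, then press that cover in its middle until it is fully home and rocks no more. Only press with the fingertips: do not pull a cover up, do not pick anything up, and leave the things on the desk where they are.

Things in the scene. Friction and masses are not known exactly. Their poses are not given: they have to be found in the camera images.
- cover_a_top (a point): middle of the top of one of four identical square covers, 76 x 76 x 8 mm, in the top of its own grey outlet box (96 x 96 mm, fixed; wall 8.5 mm wide). z up out of the cover, x and y along its sides. Box heights differ: tops lie 30 to 42 mm above the desk, so height does not tell the loose one. True of all four.
- cover_b_top (a point): middle of the top of one of four identical square covers, 76 x 76 x 8 mm, in the top of its own grey outlet box (96 x 96 mm, fixed; wall 8.5 mm wide). z up out of the cover, x and y along its sides. Three of the four are seated: rigid, level, flush with the box wall. One, any place in the row, stands level but 4 mm proud and rocks.
- cover_c_top (a point): middle of the top of one of four identical square covers, 76 x 76 x 8 mm, in the top of its own grey outlet box (96 x 96 mm, fixed; wall 8.5 mm wide). z up out of the cover, x and y along its sides. The rocking one, pressed lightly (2-6 N) about 26 mm from its middle near any side, dips about 3 mm there (tilt 0.1 rad), then feels firm; it springs back level when let go.
- cover_d_top (a point): middle of the top of one of four identical square covers, 76 x 76 x 8 mm, in the top of its own grey outlet box (96 x 96 mm, fixed; wall 8.5 mm wide). z up out of the cover, x and y along its sides. The rocking one, pressed in its middle with about 12 to 18 N, goes 4 mm straight down, stops hard on its seat and stays. Over about 15 N near a side pushes it partly down.
- staple_box: small box of staples, 40 x 78 x 30 mm, loose on the desk beside or behind the row of boxes, to be left alone; origin at the centre of its underside
- eraser: eraser in a sleeve, 23 x 58 x 13 mm, loose on the desk beside or behind the row of boxes, to be left alone; origin at the centre of its underside
- usb_stick: USB stick, 18 x 54 x 9 mm, loose on the desk beside or behind the row of boxes, to be left alone; origin at the centre of its underside

How it is judged (in metres and radians):
On the way:
1. the loose cover is pressed near a side so that it rocks (tilts more than 0.05 rad) (angle between any of cover_a_top, cover_b_top, cover_c_top, cover_d_top's own z axis and vertical above 0.05 rad), for 0.1 s.
At the end, for the whole second after the job is handed in: the cover that rocked has gone down at least 3 mm of its 4 mm onto its seat, all four covers are level within 0.025 rad, and the loose things on the desk are within 15 mm of where they stood ((distance of cover_a_top from where it was at the start of the episode between 0.003 and 0.006 m or distance of cover_b_top from where it was at the start of the episode between 0.003 and 0.006 m or distance of cover_c_top from where it was at the start of the episode between 0.003 and 0.006 m or distance of cover_d_top from where it was at the start of the episode between 0.003 and 0.006 m) and angle between each of cover_a_top, cover_b_top, cover_c_top, cover_d_top's own z axis and vertical below 0.025 rad and distance of each of staple_box, eraser, usb_stick from where it was at the start of the episode below 0.015 m); the robot touches nothing.
It fails at once if a cover is pulled up or out (its top moves more than 7 mm) (distance of any of cover_a_top, cover_b_top, cover_c_top, cover_d_top from where it was at the start of the episode above 0.007 m).
It fails at once if a loose thing on the desk is pushed, carried or lifted more than 15 mm (distance of any of staple_box, eraser, usb_stick from where it was at the start of the episode above 0.015 m).
It also fails if it takes over 48 s, if anything falls off the work surface, if the arm or the gripper's body presses on something with over 40 N, if the wrist force passes 120 N, or if a joint passes its speed limit or range.

## Working session

There is one attempt and no reset: what is moved stays moved. The work goes in short steps, Python scripts to look and compute and a tool call to move; the robot and the scene stay as the last step left them, time stands still between calls to the robot, and variables do not carry over. Pictures are saved under pics/ and viewed, at most 10 in all, crops included, and the job is handed in when it is done.

Besides the shell and the picture viewer there is one more tool, called after "Emit:" by a JSON object that holds its "fn" and its "kwargs". arm_command: Moves the arm, as the interface text tells. Its arguments: {"type":"object","properties":{"steps":{"type":"string"},"newtons":{"type":"number"}},"required":["steps"]}

```bash
mkdir -p pics
python3 - <<'E'
from bench import bot
import cv2,json
for n in("top","side"):
    c=bot.capture(n); cv2.imwrite(f"pics/{n}0.png",c["img"]); print(n,{k:c[k] for k in c if k!="img"})
s=bot.read_state(); print(s["clock"],s["position"],s["tool_rot"],s["wrist_force"],s["grip_width"])
E
```

```text
top {'fx': 461.33961218484035, 'fy': 461.33961218484035, 'cx': 321.0001224323606, 'cy': 198.96261599750517, 'origin': array([ 330.75051039,  136.03875304, 1064.94991461]), 'attitude': array([ 0.70444941, -0.70389977,  0.06811484, -0.06030344])}
side {'fx': 479.9861451263532, 'fy': 479.9861451263532, 'cx': 316.3539886428295, 'cy': 193.73758616772895, 'origin': array([ 465.28734676, -568.9046291 ,  564.31539713]), 'attitude': array([ 0.89440544, -0.04123509,  0.02199877, -0.44480853])}
0.1 [292.01644493 663.14617406 217.85697054] [ 2.05890336e-01  9.78574841e-01 -6.66865491e-04 -7.27039647e-05] [0.54878983 0.50761387 0.52429974] 93.27975413666431
```

View pics/top0.png

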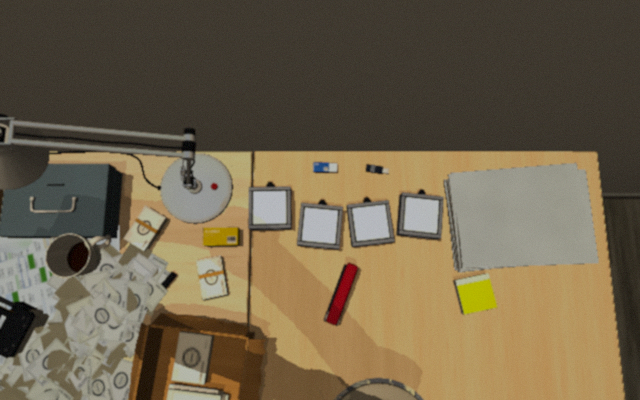

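View pics/side0.png

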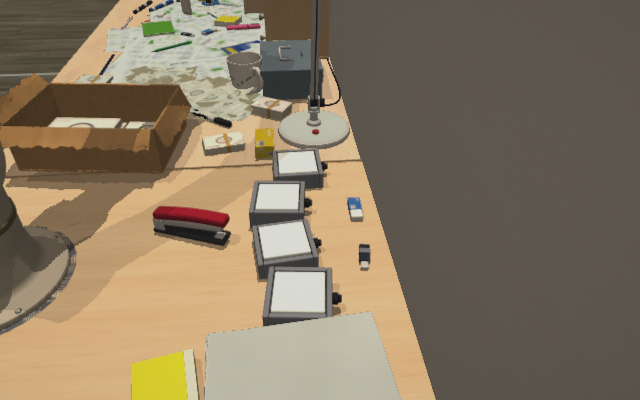

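The top view shows the four grey boxes with light covers at about (270,209), (320,226), (370,223) and (420,215). The lamp base is at (196,187), the staple box at (220,236), the eraser at (325,168) and the USB stick at (377,170). In the side view the covers are at about (297,163), (279,196), (286,241) and (299,291). I'll triangulate the covers next.

```bash
cat > h.py <<'E'
import numpy as np,cv2
from scipy.spatial.transform import Rotation as R
from bench import bot
def ray(c,p):
    d=R.from_quat(c["attitude"]).apply([(p[0]-c["cx"])/c["fx"],(p[1]-c["cy"])/c["fy"],1]); return c["origin"],d/np.linalg.norm(d)
def proj(c,P):
    q=R.from_quat(c["attitude"]).inv().apply(np.array(P)-c["origin"]); return q[0]/q[2]*c["fx"]+c["cx"],q[1]/q[2]*c["fy"]+c["cy"]
def tri(*rs):
    A=0;b=0
    for o,d in rs: M=np.eye(3)-np.outer(d,d);A=A+M;b=b+M@o
    P=np.linalg.solve(A,b); return P,[np.linalg.norm((np.eye(3)-np.outer(d,d))@(P-o)) for o,d in rs]
def covers(c,thr,roi):
    hsv=cv2.cvtColor(c["img"],cv2.COLOR_BGR2HSV)
    m=((hsv[...,2]>thr)&(hsv[...,1]<60)).astype(np.uint8)
    k=np.zeros_like(m);x0,y0,x1,y1=roi;k[y0:y1,x0:x1]=1
    cs,_=cv2.findContours(m*k,cv2.RETR_EXTERNAL,cv2.CHAIN_APPROX_NONE); out=[]
    for q in cs:
        if cv2.contourArea(q)<300: continue
        h=cv2.convexHull(q); e=cv2.approxPolyN(h,4,ensure_convex=True).reshape(4,2).astype(float)
        a,b,cc,d=e  # diagonal crossing = projected middle
        l=np.cross(np.cross([*a,1],[*cc,1]),np.cross([*b,1],[*d,1])); out.append((l[:2]/l[2],e,cv2.contourArea(q)))
    return out
E
python3 - <<'E'
from h import *
t=bot.capture("top");s=bot.capture("side")
T=sorted(covers(t,140,(240,175,450,255)),key=lambda v:v[0][0]);S=sorted(covers(s,150,(240,140,345,317)),key=lambda v:v[0][1])
print(len(T),len(S),[v[2] for v in T],[v[2] for v in S])
for a,b in zip(T,S):
    P,r=tri(ray(t,a[0]),ray(s,b[0])); 
    C=np.array([(lambda o,d:o+d*(P[2]-o[2])/d[2])(*ray(t,p)) for p in a[1]])
    C2=np.array([(lambda o,d:o+d*(P[2]-o[2])/d[2])(*ray(s,p)) for p in b[1]])
    an=[round(np.degrees(np.arctan2(*(X[(i+1)%4]-X[i])[1::-1]))%90,1) for X in(C,C2) for i in range(4)]
    print(a[0].round(1),b[0].round(1),P.round(1),np.round(r,1),an,[np.round(np.linalg.norm(X[0]-X[1])) for X in(C,C2)])
print(proj(t,bot.read_state()["position"]))
def at(c,p,z): o,d=ray(c,p);return (o+d*(z-o[2])/d[2]).round()
for n,p,z in(("staple",(220,236),30),("eraser",(325,168),13),("usb",(377,170),9),("lampbase",(196,187),10),("lampjoint",(188,140),200),("lamphead",(10,160),300)):print(n,at(t,p,z))
E
```

```text
4 4 [1004.5, 1012.0, 1004.0, 999.0] [719.5, 971.5, 1395.0, 1995.5]
[269. 207.] [296.4 161.2] [502.1 242.4  32.6] [0.3 0.3] [np.float64(0.8), np.float64(0.1), np.float64(1.5), np.float64(0.1), np.float64(0.2), np.float64(1.3), np.float64(0.9), np.float64(0.7)] [np.float64(74.0), np.float64(74.0)]
[319.8 224.8] [277.5 195.9] [461.2 127.3  35.1] [0. 0.] [np.float64(86.2), np.float64(84.9), np.float64(85.2), np.float64(84.7), np.float64(86.4), np.float64(84.8), np.float64(84.7), np.float64(84.9)] [np.float64(75.0), np.float64(75.0)]
[369.9 222.1] [283.1 238.4] [467.3  14.2  33.6] [0.4 0.4] [np.float64(5.2), np.float64(6.3), np.float64(7.3), np.float64(7.1), np.float64(6.6), np.float64(6.1), np.float64(8.7), np.float64(6.6)] [np.float64(74.0), np.float64(76.0)]
[421.1 214. ] [298.  290.8] [ 484.9 -101.6   36. ] [0.9 0.9] [np.float64(85.6), np.float64(85.0), np.float64(82.8), np.float64(84.7), np.float64(83.9), np.float64(83.4), np.float64(83.2), np.float64(84.8)] [np.float64(73.0), np.float64(75.0)]
(np.float64(19.17004417655602), np.float64(305.9726768049325))
staple [436. 351.  30.]
eraser [598. 115.  13.]
usb [595.  -8.   9.]
lampbase [553. 415.  10.]
lampjoint [606. 385. 200.]
lamphead [538. 656. 300.]
```

Emit:
{"fn": "arm_command", "kwargs": {"steps": "0 -0.014 -0.03 0 -0.104;0 -0.012 -0.032 0 -0.104;0 -0.01 -0.033 0 -0.104;0 -0.008 -0.034 0 -0.104;0 -0.007 -0.035 0 0", "newtons": 20}}

```text
clock: 0.62
position: [308.5, 490.7, 218.5]
tool_rot: [-0.004, 1.0, -0.0, -0.0]
wrist_force: [1.1, 0.3, 0.6]
grip_width: 64.5
gripper_force: 0.0
```

Emit:
{"fn": "arm_command", "kwargs": {"steps": "0 -0.01 -0.035 0 0;0 -0.01 -0.035 0 0;0 -0.02 -0.035 0 0;0 -0.025 -0.035 0 0;0 -0.03 -0.03 0 0"}}

```text
clock: 1.03
position: [402.6, 321.8, 218.9]
tool_rot: [-0.001, 1.0, -0.0, -0.0]
wrist_force: [0.7, 1.3, -0.5]
grip_width: 30.8
gripper_force: 0.0
```

Emit:
{"fn": "arm_command", "kwargs": {"steps": "0 -0.025 -0.03 0.02 0;0 -0.025 -0.03 0.03 0;0 -0.02 -0.02 0.03 0;0 0 0 0.02 0;0 0 0 0 0"}}

```text
clock: 1.45
position: [467.5, 247.6, 120.9]
tool_rot: [0.001, 1.0, -0.002, -0.002]
wrist_force: [-0.8, 0.6, 0.1]
grip_width: 1.3
gripper_force: 0.0
```

Emit:
{"fn": "arm_command", "kwargs": {"steps": "0 -0.0085 -0.0055 0.025 0;0 0 0 0.025 0;0 0 0 0.02 0;0 0 0 0 0;0 0 0 0 0"}}

```text
clock: 1.87
position: [475.8, 245.6, 54.6]
tool_rot: [-0.001, 1.0, -0.0, -0.001]
wrist_force: [-0.4, -0.1, 0.3]
grip_width: 0.3
gripper_force: 0.0
```

Emit:
{"fn": "arm_command", "kwargs": {"steps": "0 0 -0.003 0.003 0;0 0 0 0.003 0;0 0 0 0.002 0;0 0 0 0 0;0 0 0 0 0"}}

```text
clock: 2.28
position: [476.7, 241.9, 46.7]
tool_rot: [-0.001, 1.0, 0.0, 0.0]
wrist_force: [-0.1, 0.0, -0.8]
grip_width: 0.2
gripper_force: 0.0
```

Emit:
{"fn": "arm_command", "kwargs": {"steps": "0 0 0 0.003 0;0 0 0 0.003 0;0 0 0 0.002 0;0 0 0 0.001 0;0 0 0 0 0"}}

```text
clock: 2.7
position: [476.3, 241.7, 36.9]
tool_rot: [-0.001, 1.0, -0.0, -0.0]
wrist_force: [-0.2, 0.1, 0.6]
grip_width: 0.7
gripper_force: 0.0
```

Emit:
{"fn": "arm_command", "kwargs": {"steps": "0 0 0 0.001 0;0 0 0 0.001 0;0 0 0 0 0;0 0 0 0 0;0 0 0 0 0"}}

```text
clock: 3.12
position: [476.5, 241.8, 35.3]
tool_rot: [-0.001, 1.0, -0.0, 0.0]
wrist_force: [-1.4, 0.6, 0.2]
grip_width: 0.5
gripper_force: 0.0
```

Emit:
{"fn": "arm_command", "kwargs": {"steps": "0 0 0 0.001 0;0 0 0 0 0;0 0 0 0.001 0;0 0 0 0 0;0 0 0 0 0"}}

```text
clock: 3.53
position: [476.6, 241.8, 34.7]
tool_rot: [-0.001, 1.0, 0.0, 0.001]
wrist_force: [-4.0, -1.5, 20.6]
grip_width: 0.2
gripper_force: 10.4
```

Emit:
{"fn": "arm_command", "kwargs": {"steps": "0 0 0 0.001 0;0 0 0 0 0;0 0 0 0 0;0 0 0 0 0;0 0 0 0 0"}}

```text
clock: 3.95
position: [476.6, 241.8, 34.6]
tool_rot: [-0.001, 1.0, 0.0, 0.001]
wrist_force: [-6.8, -2.9, 34.5]
grip_width: 0.8
gripper_force: 17.3
```

Emit:
{"fn": "arm_command", "kwargs": {"steps": "0 0 0 -0.012 0;0 0 0 -0.01 0;0 0.01 -0.03 0 0;0 0.016 -0.04 0 0;0 0.015 -0.04 0 0"}}

```text
clock: 4.37
position: [436.3, 133.9, 54.7]
tool_rot: [-0.002, 1.0, 0.0, 0.001]
wrist_force: [0.4, -0.8, -0.7]
grip_width: 0.6
gripper_force: 0.0
```

Emit:
{"fn": "arm_command", "kwargs": {"steps": "0 0 -0.002 0.004 0;0 0 0 0.004 0;0 0 0 0.002 0;0 0 0 0 0;0 0 0 0 0"}}

```text
clock: 4.78
position: [437.1, 133.4, 44.1]
tool_rot: [-0.001, 1.0, 0.0, 0.0]
wrist_force: [0.3, 0.2, -0.2]
grip_width: 0.3
gripper_force: 0.0
```

Emit:
{"fn": "arm_command", "kwargs": {"steps": "0 0.001 -0.004 0.002 0;0 0 0 0.001 0;0 0 0 0.001 0;0 0 0 0 0;0 0 0 0 0"}}

```text
clock: 5.2
position: [435.5, 128.2, 40.2]
tool_rot: [-0.001, 1.0, -0.0, -0.0]
wrist_force: [0.2, -0.0, -0.6]
grip_width: 0.3
gripper_force: 0.0
```

Emit:
{"fn": "arm_command", "kwargs": {"steps": "0 0 0 0.001 0;0 0 0 0 0;0 0 0 0.001 0;0 0 0 0 0;0 0 0 0 0"}}

```text
clock: 5.62
position: [435.5, 128.0, 38.2]
tool_rot: [-0.001, 1.0, -0.0, -0.0]
wrist_force: [-0.0, -0.4, -0.1]
grip_width: 0.0
gripper_force: 0.0
```

Emit:
{"fn": "arm_command", "kwargs": {"steps": "0 0 0 0.001 0;0 0 0 0 0;0 0 0 0 0;0 0 0 0 0;0 0 0 0 0"}}

```text
clock: 6.03
position: [435.5, 128.0, 37.2]
tool_rot: [-0.001, 1.0, -0.0, 0.0]
wrist_force: [-0.2, -0.2, 0.7]
grip_width: 0.6
gripper_force: 0.1
```

Emit:
{"fn": "arm_command", "kwargs": {"steps": "0 0 0 0.0005 0;0 0 0 0 0;0 0 0 0 0;0 0 0 0 0;0 0 0 0 0"}}

```text
clock: 6.45
position: [435.5, 128.0, 37.2]
tool_rot: [-0.001, 1.0, 0.0, 0.0]
wrist_force: [-1.5, -0.5, 10.3]
grip_width: 0.3
gripper_force: 4.8
```

Emit:
{"fn": "arm_command", "kwargs": {"steps": "0 0 0 0.0005 0;0 0 0 0 0;0 0 0 0 0;0 0 0 0 0;0 0 0 0 0"}}

```text
clock: 6.87
position: [435.5, 128.0, 37.1]
tool_rot: [-0.001, 1.0, 0.0, 0.0]
wrist_force: [-1.9, 0.3, 20.2]
grip_width: 0.6
gripper_force: 9.5
```

B is rigid. C next.

Emit:
{"fn": "arm_command", "kwargs": {"steps": "0 0 0 -0.012 0;0 0 0 -0.01 0;0 -0.002 -0.038 0 0;0 -0.002 -0.04 0 0;0 -0.002 -0.038 0 0"}}

```text
clock: 7.28
position: [441.7, 11.3, 58.4]
tool_rot: [-0.002, 1.0, 0.0, 0.0]
wrist_force: [0.4, -0.8, 0.0]
grip_width: 0.5
gripper_force: 0.0
```

Emit:
{"fn": "arm_command", "kwargs": {"steps": "0 0 -0.002 0.004 0;0 0 0 0.004 0;0 0 0 0.004 0;0 0 0 0 0;0 0 0 0 0"}}

```text
clock: 7.7
position: [441.5, 11.7, 45.9]
tool_rot: [-0.002, 1.0, 0.0, -0.0]
wrist_force: [-0.3, -0.6, 0.3]
grip_width: 0.3
gripper_force: 0.0
```

Emit:
{"fn": "arm_command", "kwargs": {"steps": "0 0 0 0.003 0;0 0 0 0.002 0;0 0 0 0.001 0;0 0 0 0 0;0 0 0 0 0"}}

```text
clock: 8.12
position: [441.6, 10.2, 40.2]
tool_rot: [-0.001, 1.0, -0.0, -0.0]
wrist_force: [1.1, -0.2, 0.7]
grip_width: 0.6
gripper_force: 0.0
```

Emit:
{"fn": "arm_command", "kwargs": {"steps": "0 0 0 0.001 0;0 0 0 0 0;0 0 0 0.001 0;0 0 0 0 0;0 0 0 0 0"}}

```text
clock: 8.53
position: [441.6, 10.0, 38.2]
tool_rot: [-0.001, 1.0, -0.0, -0.0]
wrist_force: [0.6, -0.2, -0.1]
grip_width: 0.5
gripper_force: 0.0
```

Emit:
{"fn": "arm_command", "kwargs": {"steps": "0 0 0 0.001 0;0 0 0 0 0;0 0 0 0 0;0 0 0 0 0;0 0 0 0 0"}}

```text
clock: 8.95
position: [441.6, 10.0, 37.3]
tool_rot: [-0.001, 1.0, -0.0, 0.0]
wrist_force: [-0.7, 0.4, 0.5]
grip_width: 0.8
gripper_force: 0.0
```

Emit:
{"fn": "arm_command", "kwargs": {"steps": "0 0 0 0.0005 0;0 0 0 0 0;0 0 0 0.0005 0;0 0 0 0 0;0 0 0 0 0"}}

```text
clock: 9.37
position: [441.7, 10.0, 36.2]
tool_rot: [-0.001, 1.0, -0.0, 0.0]
wrist_force: [0.2, -0.8, 0.6]
grip_width: 0.5
gripper_force: 0.0
```

Emit:
{"fn": "arm_command", "kwargs": {"steps": "0 0 0 0.0005 0;0 0 0 0 0;0 0 0 0 0;0 0 0 0 0;0 0 0 0 0"}}

```text
clock: 9.78
position: [441.6, 10.0, 35.8]
tool_rot: [-0.001, 1.0, -0.0, -0.0]
wrist_force: [0.0, 0.0, 0.8]
grip_width: 0.2
gripper_force: 0.2
```

Emit:
{"fn": "arm_command", "kwargs": {"steps": "0 0 0 0.0005 0;0 0 0 0 0;0 0 0 0 0;0 0 0 0 0;0 0 0 0 0"}}

```text
clock: 10.2
position: [441.5, 10.0, 35.3]
tool_rot: [-0.001, 1.0, -0.0, -0.0]
wrist_force: [-0.8, -0.3, 1.9]
grip_width: 0.4
gripper_force: 0.5
```

Force is building slowly, so C may be the soft one.

Emit:
{"fn": "arm_command", "kwargs": {"steps": "0 0 0 0.0005 0;0 0 0 0 0;0 0 0 0.0005 0;0 0 0 0 0;0 0 0 0 0"}}

```text
clock: 10.62
position: [441.3, 10.0, 34.2]
tool_rot: [-0.001, 1.0, -0.0, -0.0]
wrist_force: [-1.9, 0.1, 1.4]
grip_width: 0.4
gripper_force: 1.1
```

Emit:
{"fn": "arm_command", "kwargs": {"steps": "0 0 0 0.0005 0;0 0 0 0 0;0 0 0 0 0;0 0 0 0 0;0 0 0 0 0"}}

```text
clock: 11.03
position: [441.3, 9.9, 33.9]
tool_rot: [-0.001, 1.0, -0.0, -0.0]
wrist_force: [-3.6, -0.9, 5.2]
grip_width: 0.2
gripper_force: 2.8
```

Emit:
{"fn": "arm_command", "kwargs": {"steps": "0 0 0 0.0005 0;0 0 0 0 0;0 0 0 0 0;0 0 0 0 0;0 0 0 0 0"}}

```text
clock: 11.45
position: [441.3, 9.9, 33.6]
tool_rot: [-0.001, 1.0, -0.0, -0.0]
wrist_force: [-3.5, -0.1, 10.4]
grip_width: 0.2
gripper_force: 6.0
```

C rocks: it dipped about 2.5 mm, then went firm at 10 N. Now I'll press it in the middle.

Emit:
{"fn": "arm_command", "kwargs": {"steps": "0 0 0 -0.005 0;0 0 0 -0.003 0;0 -0.013 0.002 0 0;0 -0.013 0.002 0 0;0 0 0 0 0"}}

```text
clock: 11.87
position: [471.0, 14.8, 41.7]
tool_rot: [-0.001, 1.0, 0.001, 0.002]
wrist_force: [0.4, 0.3, 0.4]
grip_width: 0.5
gripper_force: 0.0
```

Emit:
{"fn": "arm_command", "kwargs": {"steps": "0 0 0 0 0;0 0 0 0.002 0;0 0 0 0.001 0;0 0 0 0 0;0 0 0 0 0"}}

```text
clock: 12.28
position: [467.1, 14.0, 38.1]
tool_rot: [-0.001, 1.0, -0.0, -0.0]
wrist_force: [-1.1, -0.5, 0.4]
grip_width: 0.3
gripper_force: 0.0
```

Emit:
{"fn": "arm_command", "kwargs": {"steps": "0 0 0 0.001 0;0 0 0 0.001 0;0 0 0 0.0005 0;0 0 0 0 0;0 0 0 0 0"}}

```text
clock: 12.7
position: [467.6, 14.1, 35.9]
tool_rot: [-0.001, 1.0, -0.0, 0.0]
wrist_force: [0.2, 1.3, 4.5]
grip_width: 0.6
gripper_force: 2.3
```

Emit:
{"fn": "arm_command", "kwargs": {"steps": "0 0 0 0.0005 0;0 0 0 0 0;0 0 0 0 0;0 0 0 0 0;0 0 0 0 0"}}

```text
clock: 13.12
position: [467.6, 14.1, 35.6]
tool_rot: [-0.001, 1.0, -0.0, 0.0]
wrist_force: [-1.8, 1.1, 8.7]
grip_width: 0.5
gripper_force: 4.3
```

Emit:
{"fn": "arm_command", "kwargs": {"steps": "0 0 0 0.0005 0;0 0 0 0 0;0 0 0 0 0;0 0 0 0 0;0 0 0 0 0"}}

```text
clock: 13.53
position: [467.6, 14.1, 35.2]
tool_rot: [-0.001, 1.0, -0.0, 0.0]
wrist_force: [-1.5, -0.1, 9.6]
grip_width: 0.5
gripper_force: 5.1
```

Emit:
{"fn": "arm_command", "kwargs": {"steps": "0 0 0 0.0005 0;0 0 0 0 0;0 0 0 0.0005 0;0 0 0 0 0;0 0 0 0 0"}}

```text
clock: 13.95
position: [467.6, 14.1, 34.3]
tool_rot: [-0.001, 1.0, -0.0, 0.0]
wrist_force: [-2.4, -0.7, 11.2]
grip_width: 0.1
gripper_force: 5.5
```

Emit:
{"fn": "arm_command", "kwargs": {"steps": "0 0 0 0.0005 0;0 0 0 0 0;0 0 0 0.0005 0;0 0 0 0 0;0 0 0 0 0"}}

```text
clock: 14.37
position: [467.6, 14.1, 33.3]
tool_rot: [-0.001, 1.0, -0.0, 0.0]
wrist_force: [-1.4, -0.3, 10.6]
grip_width: 0.6
gripper_force: 5.5
```

Emit:
{"fn": "arm_command", "kwargs": {"steps": "0 0 0 0.0005 0;0 0 0 0 0;0 0 0 0.0005 0;0 0 0 0 0;0 0 0 0 0"}}

```text
clock: 14.78
position: [467.6, 14.1, 32.2]
tool_rot: [-0.001, 1.0, -0.0, 0.0]
wrist_force: [-1.4, -0.2, 11.5]
grip_width: 0.3
gripper_force: 5.6
```

Emit:
{"fn": "arm_command", "kwargs": {"steps": "0 0 0 0.0005 0;0 0 0 0 0;0 0 0 0.0005 0;0 0 0 0 0;0 0 0 0 0"}}

```text
clock: 15.2
position: [467.6, 14.0, 31.9]
tool_rot: [-0.001, 1.0, -0.0, 0.001]
wrist_force: [-3.4, 0.2, 24.8]
grip_width: 0.6
gripper_force: 12.1
```

Emit:
{"fn": "arm_command", "kwargs": {"steps": "0 0 0 0.0005 0;0 0 0 0 0;0 0 0 0 0;0 0 0 0 0;0 0 0 0 0"}}

```text
clock: 15.62
position: [467.6, 14.0, 31.9]
tool_rot: [-0.001, 1.0, -0.0, 0.001]
wrist_force: [-5.2, 1.5, 33.1]
grip_width: 0.3
gripper_force: 16.3
```

The cover stopped hard after about 4 mm. I'll press near its side again to check it no longer rocks.

Emit:
{"fn": "arm_command", "kwargs": {"steps": "0 0 0 -0.006 0;0 0 0 -0.003 0;0 0.013 -0.002 0 0;0 0.013 -0.002 0 0;0 0 0 0 0"}}

```text
clock: 16.03
position: [438.9, 9.4, 39.2]
tool_rot: [-0.001, 1.0, -0.0, -0.001]
wrist_force: [-0.9, -0.0, -0.6]
grip_width: 0.4
gripper_force: 0.0
```

Emit:
{"fn": "arm_command", "kwargs": {"steps": "0 0 0 0.004 0;0 0 0 0.001 0;0 0 0 0 0;0 0 0 0 0;0 0 0 0 0"}}

```text
clock: 16.45
position: [442.1, 10.1, 34.1]
tool_rot: [-0.001, 1.0, 0.0, 0.0]
wrist_force: [0.4, 1.2, -0.1]
grip_width: 0.9
gripper_force: 0.0
```

Emit:
{"fn": "arm_command", "kwargs": {"steps": "0 0 0 0.001 0;0 0 0 0.001 0;0 0 0 0 0;0 0 0 0 0;0 0 0 0 0"}}

```text
clock: 16.87
position: [441.6, 10.0, 32.2]
tool_rot: [-0.001, 1.0, -0.0, -0.0]
wrist_force: [-0.1, 0.4, -0.3]
grip_width: 0.4
gripper_force: 0.0
```

Emit:
{"fn": "arm_command", "kwargs": {"steps": "0 0 0 0.0005 0;0 0 0 0 0;0 0 0 0.0005 0;0 0 0 0 0;0 0 0 0 0"}}

```text
clock: 17.28
position: [441.6, 10.0, 32.0]
tool_rot: [-0.001, 1.0, -0.0, 0.0]
wrist_force: [-1.6, 0.6, 15.2]
grip_width: 0.4
gripper_force: 7.7
```

Emit:
{"fn": "arm_command", "kwargs": {"steps": "0 0 0 -0.02 0;0 0 0 -0.04 0;0 0 0 -0.04 0;0 0 0 -0.03 0;0 0 0 0 0"}}

```text
clock: 17.7
position: [443.7, 10.1, 166.2]
tool_rot: [-0.0, 1.0, 0.0, 0.004]
wrist_force: [1.2, 0.0, 0.6]
grip_width: 0.5
gripper_force: 0.0
```

Emit:
{"fn": "arm_command", "kwargs": {"steps": "0 0 0.03 0 0;0 0 0.04 0 0;0 0 0.03 0 0;0 0 0 0 0;0 0 0 0 0"}}

```text
clock: 18.12
position: [441.1, 111.5, 160.9]
tool_rot: [-0.003, 1.0, 0.0, -0.0]
wrist_force: [-0.3, -0.4, 0.4]
grip_width: 0.3
gripper_force: 0.0
```

```bash
python3 -c "
from bench import bot
print(bot.sign_off())"
```

```text
the job is handed in; nothing more can be done
None
```

The third cover from the left in the top view (near x 467, y 14 mm) was the loose one: I pressed it about 4 mm down until it stopped hard, it no longer rocks near its side, and the job is handed in at about 18 s; I took no closing picture of the desk.

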